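# Reset the reading slope's book ledge to the format tab and clamp its cam lever

## Robot

A 6-joint arm with a two-finger parallel gripper is mounted at the origin on a cart in front of the work surface, level with it; the furniture and walls round the work are solid. World frame = base frame: x ahead of the robot, y to its left, z up, the work surface at z = 0. Lengths are in mm, angles in rad, forces in N, time in s.
With the tool pointing down it reaches from about 275 to 1000 mm from the base axis. Payload 8.4 kg.
Tool frame: the origin (TCP) lies at the very end of the fingers, on their centre line; the grasp point (between the pads) lies 19 mm behind it; z points along the fingers, y is the line along which they close (so a half turn about z gives the same grasp; the last joint's range is limited). The gripper opens to 85 mm and grips with 20 to 120 N. Pads are 22 mm wide; open, the fingers measure 114 mm over their backs; the gripper's body (76 mm by 85 mm) begins 54 mm behind the grasp point. The pads swing forward as they close: fully open they stand 13 mm farther back than shut.
Start: joints at [-1.317, 0.353, 1.633, -0, 1.155, -0.002], TCP at [158.136, -604.666, 231.281] pointing down, gripper open.
Joint ranges: [-2.63, 2.63], [-0.92, 2.1], [0.06, 2.66], [-1.3, 4.44], [0, 2.69], [-3.02, 3.02]. Speed limits (rad/s): [2.22, 2.22, 2.79, 3.14, 3.14, 3.14].

## Interface

Orientations are given as [roll, pitch, yaw] about the fixed x, y, z axes, in that order (R = Rz(yaw) Ry(pitch) Rx(roll)).
In Python, from rig import sensors, grab_frame, camera_params, order gives the robot as it stands. The module is installed in compiled form; this text tells all that it offers.
- The arm moves only by the tool move_arm, never from a script. Its argument "motion" is a list of rows, each a list of 7 numbers: the turn, a rotation vector about the tool's x, y, z in rad, then the shift along the tool's x, y, z in m, then the finger opening in m, from 0 to 0.0854. A call has 1 to 8 rows; each row is the pose to reach, as a shift and turn from the pose commanded when the call began, along the tool's axes at that moment; what a row does not reach only later rows make up. A row lasts 1/8 s, in which the tool goes at most 62.5 mm and 10.7 degrees, less where a joint would pass 70% of its speed; a pose out of reach is approached as far as the arm can. A call with a gripper value outside its range is refused whole. The fingers move at their own pace and stop on an object; "grip_force" is the grip in N (left out, the last holds). Time passes only in rows, so rows that repeat a pose let the fingers close. It gives the time, the measured TCP pose, the force, the opening and the grip force at its end, in the units of the state.
- sensors.sense(): the state, without advancing time (a new reading comes with each control period).
- grab_frame(name): name is "side" or "top"; returns (picture, depth): 420x560x3 uint8, red, green, blue; 420x560 float32, mm along the optical axis (not along the pixel's ray), 0 where there is no reading.
- camera_params(name): a dict with "camera_matrix" (3x3 intrinsics, pixels), "world_from_camera" (4x4, takes a point from camera to world coordinates). Camera axes: x right, y down, z forward; pixel columns grow to the right and rows downward; lengths in mm; the calibration is good to about 2 mm. A picture is of the moment at which its call begins. camera_params takes no time and is no camera call.
- order.sign_off(): hands the job in; it is judged then, once.
The state is a dict: "clock": time; "qpos": joint angles; "qvel": joint speeds; "joint_efforts": joint torques, N m; "eef_pos": TCP position; "tcp_rot": TCP orientation; "contact_force": force on the tool from outside, world axes, zero at the start; "wrist_torque": the same for the moment, N m; "opening": opening from 0.0 (shut) to 1.0 (fully open); "grasp_force": force on a finger pad.
Only numpy, scipy, OpenCV 4.12 (cv2) and the standard library are available. Lean on these libraries where they do the work, as an engineer would, in place of code of your own. Each camera call takes 0.05 s, during which the arm holds its last target. There are 200 camera calls.

## Task

The book ledge of the reading slope is clamped too low for my notebook. Swing its cam lever open (the ledge then slides to the bottom by itself), push the ledge up the board until its upper edge is level with the point of the format tab and hold it there, then squeeze the lever fully shut against the fixed grip beside it without letting the ledge slip. Do not shift the tab or the other things on the desk, and finish still holding on, ledge at the tab and fingers squeezing lever and grip together.

Things in the scene. Friction and masses are not known exactly. Their poses are not given: they have to be found in the camera images.
- stand: Reading slope of pale plywood, fixed, mid-desk. Origin on the desk under its centre; x toward its high end, y left. Its board, 290 long x 250 wide, rises toward +x at 28 deg (0.489 rad). Board frame used below, mm: u uphill along the board, y left, n out of the board; its origin, the middle of the front edge of the top face, is at (-130, 0, 34) in the stand's frame. A track runs up the middle.
- ledge (a joint): Slide of the book ledge up the track, m: 0 (bottom stop) to 0.15, clamped at 0 to 0.045 at the start. Call it q: the ledge's upper (book) face is at u = 111 + q, level with the tab's point when q equals format_tab; its lower face, which fingers can push uphill, at u = 91 + q. With the lever open it slides down by itself; 1.5 to 5 N uphill move it. Weight 0.45 kg with grip and lever.
- ledge_edge (a point): Right end of the upper face of the ledge, at n = 5; point x axis points uphill. The ledge is an aluminium bar across the board, y -100 to +100, 20 thick, n = 3 to 27 (between y -24 and +24 its lower face is only n = 3 to 11 high, under the lever's hub).
- format_tab (a joint): Place of the format tab on the scale, m, in the measure of ledge: 0.065 to 0.115. The tab is a small black clip, 16 mm along the scale, astride the board's right edge, with a point toward the ledge's right end. Stiff (3 N); leave it where it is.
- tab_tip (a point): Point of the format tab, 4 mm beyond the ledge's right end, at n = 5; point x axis points uphill.
- cam_lever (a joint): Cam lever on the ledge, rad: 0 shut (at its stop, parallel to the grip; so at the start), 0.55 fully open. It turns about an axis along n at u = 101 + q, y = +1; opening swings its tail left (+y), away from the grip. It stays where it is left. Over the last 0.3 rad its cam bites on the track and drags the ledge downhill unless backed; shut, it holds the ledge.
- lever_axis (a point): Axis of the lever's hub at board level. The lever is a steel bar 8 mm thick, reaching 97 mm downhill from the axis, n = 14 to 32, y -3 to +6 when shut; its tail, 10 thick, stands 31 mm clear past the end of the grip and can be pushed open there with 1 to 4 N. Shutting it takes 2 to 10 N at 25 mm from the axis.
- grip_mid (a point): Middle of the ledge's fixed grip, at u = 63 + q, y = -15, n = 23: a black plastic bar just right of the lever, pointing downhill, u = 35 + q to 91 + q, y -22 to -8, n = 12 to 34. With the lever shut, both together span y -22 to +6 (middle -8). Fingers fit on either side of both, close below the ledge, square to the board, tips some 5 mm above it.
- lever_end (a point): Tip of the lever's tail, 97 mm from its axis, at n = 23.
- notebook: Wire-bound notebook, 211 x 154 x 13 mm, lying right of the slope; leave alone.
- spectacles: Folded spectacles, 42 x 138 x 13 mm, on the desk to the right; leave alone.
- pencil: Pencil, 156 mm long, on the desk near the robot; leave alone.
- tape_measure: Tape measure, 35 x 71 x 60 mm, standing left of the slope; leave alone.
- tube: Tube of glue, 40 x 136 x 27 mm, left of the slope; leave alone.

How it is judged (in metres and radians):
On the way, in this order (a step that is already met when the one before it is completed fails the run):
1. the lever is swung open (over 0.3 rad) (value of joint cam_lever above 0.3 rad), for 0.1 s.
2. the ledge is held level with the tab's point (within 6 mm) while the lever is still open (x of ledge_edge in the frame of tab_tip between -0.006 and 0.006 m and value of joint cam_lever above 0.2 rad), for 0.3 s.
3. the lever is squeezed shut against the grip with the ledge level with the tab (within 4 mm) (x of ledge_edge in the frame of tab_tip between -0.004 and 0.004 m and value of joint cam_lever below 0.06 rad and contact force between the fingers and cam_lever_c2 above 3 N and contact force between the fingers and ledge_c3 above 3 N), for 0.3 s.
At the end, for the whole second after the job is handed in: Still holding: the ledge's upper face is at rest within 4 mm of the tab's point, the cam lever is shut (under 0.06 rad), and the fingers press on both the lever and the grip with more than 3 N each (all of step 3 and velocity of joint ledge between -0.01 and 0.01 m/s); the arm keeps its last pose, push and grip.
It fails at once if the format tab is shifted by more than 4 mm (distance of tab_tip from where it was at the start of the episode above 0.004 m).
It fails at once if another thing on the desk is moved by more than 25 mm (distance of any of notebook, spectacles, pencil, tape_measure, tube from where it was at the start of the episode above 0.025 m).
It also fails if it takes over 43 s, if anything falls off the work surface, if the arm or the gripper's body presses on something with over 40 N, if the wrist force passes 120 N, or if a joint passes its speed limit or range.

## Working session

There is one attempt and no reset: what is moved stays moved. The work goes in short steps, Python scripts to look and compute and a tool call to move; the robot and the scene stay as the last step left them, time stands still between calls to the robot, and variables do not carry over. Pictures are saved under pics/ and viewed, at most 10 in all, crops included, and the job is handed in when it is done.

Besides the shell and the picture viewer there is one more tool, called after "Call:" by a JSON object that holds its "fn" and its "kwargs". move_arm: Moves the arm, as the interface text tells. Its arguments: {"type":"object","properties":{"motion":{"type":"array","items":{"type":"array","items":{"type":"number"}}},"grip_force":{"type":"number"}},"required":["motion"]}

```bash
mkdir -p pics
python3 - <<'E'
from rig import sensors, grab_frame, camera_params
import cv2,numpy as np
for n in("side","top"):
    p,d=grab_frame(n); cv2.imwrite(f"pics/{n}0.png",p[:,:,::-1]); np.savez(f"{n}0.npz",p=p,d=d)
    c=camera_params(n); print(n,np.round(c["camera_matrix"],1).tolist(),np.round(c["world_from_camera"],3).tolist())
print(sensors.sense())
E
```

```text
side [[425.9, 0.0, 274.7], [0.0, 425.9, 199.3], [0.0, 0.0, 1.0]] [[-1.0, 0.008, -0.009, 593.725], [0.012, 0.673, -0.739, 803.013], [0.0, -0.739, -0.673, 844.295], [0.0, 0.0, 0.0, 1.0]]
top [[477.7, 0.0, 278.9], [0.0, 477.7, 213.7], [0.0, 0.0, 1.0]] [[0.016, -0.995, 0.099, 440.12], [-0.999, -0.019, -0.028, -6.29], [0.03, -0.098, -0.995, 1310.387], [0.0, 0.0, 0.0, 1.0]]
{'clock': 0.1, 'qpos': array([-1.31737693e+00,  3.53614329e-01,  1.63405389e+00,  1.99989716e-05,
        1.15519535e+00, -2.39731213e-03]), 'qvel': array([-5.37641867e-05, -3.69848377e-04, -2.95386002e-03, -8.22770420e-04,
        1.58996155e-03, -1.24139761e-03]), 'joint_efforts': array([-3.06544152e-04, -6.06356549e+01, -3.42819929e+01,  9.49491323e-06,
        4.05320461e-03,  5.44492707e-06]), 'eef_pos': array([ 158.04850559, -604.24756927,  230.6171325 ]), 'tcp_rot': array([-3.14032179e+00, -2.13329840e-05,  2.55808605e-01]), 'contact_force': array([-0.06633575, -0.60953045,  0.05306243]), 'wrist_torque': array([-0.02507598, -0.02083371,  0.05312175]), 'grasp_force': 0.0, 'opening': 0.9972817536574359}
```

View pics/side0.png

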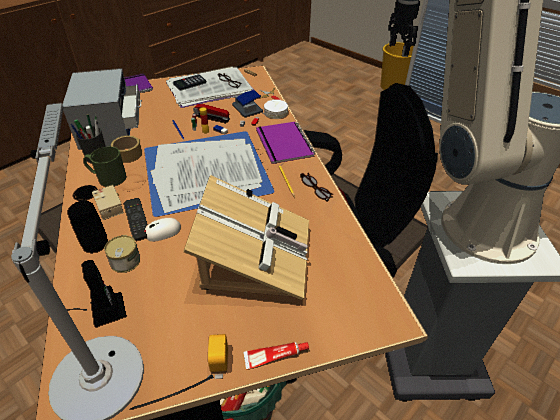

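View pics/top0.png

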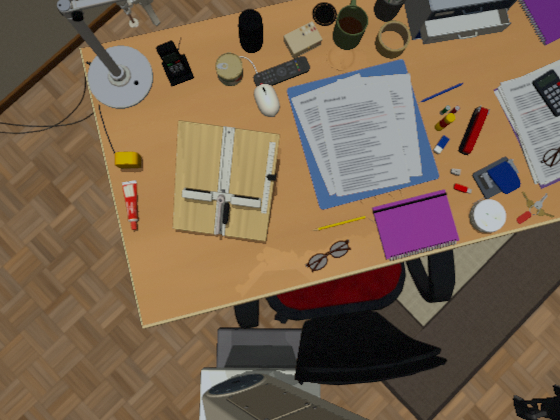

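Side view: the slope, with the ledge about (270,233), grip black. Top view: board corners about (178,122), (278,133), (268,242), (175,235); ledge on row 197, tab black at (271,177), lever/grip about (221–226,213). Next I'll fit the board plane and its edges.

```bash
cat > h.py <<'E'
import numpy as np,cv2
from rig import camera_params
def pts(n,d):
    c=camera_params(n);K=c["camera_matrix"];T=np.array(c["world_from_camera"])
    v,u=np.indices(d.shape);P=np.stack([(u-K[0][2])/K[0][0]*d,(v-K[1][2])/K[1][1]*d,d],-1)
    return P@T[:3,:3].T+T[:3,3]
E
python3 - <<'E'
from h import *
a=np.load("top0.npz");P=pts("top",a["d"])
m=np.zeros(a["d"].shape,np.uint8);cv2.fillPoly(m,[np.array([[182,127],[274,137],[265,238],[179,231]])],1)
Q=P[(m>0)&(a["d"]>0)]
best=None
rng=np.random.default_rng(0);bi=0
for _ in range(300):
    s=Q[rng.choice(len(Q),3,False)];n=np.cross(s[1]-s[0],s[2]-s[0]);n/=np.linalg.norm(n)+1e-9
    i=abs((Q-s[0])@n)<2.5
    if i.sum()>bi:bi=i.sum();best=i
q=Q[best];c=q.mean(0);n=np.linalg.svd(q-c,full_matrices=False)[2][2];n*=np.sign(n[2])
print("centre",c,"n",n,"tilt",np.degrees(np.arccos(n[2])),bi,len(Q))
print("yaw by normal",np.degrees(np.arctan2(-n[1],-n[0])))
# all board points: region
R=P[110:250,160:295].reshape(-1,3);R=R[abs((R-c)@n)<4]
yaw=np.arctan2(-n[1],-n[0])
ok=R[R[:,2]>25]
r=cv2.minAreaRect(np.float32(np.stack([(ok-c)@np.cross(n,np.cross([np.cos(yaw),np.sin(yaw),0],n)),(ok-c)@np.cross(n,[np.cos(yaw),np.sin(yaw),0])/1],1)))
print(r)
# side
b=np.load("side0.npz");S=pts("side",b["d"])
m=np.zeros(b["d"].shape,np.uint8);cv2.fillPoly(m,[np.array([[205,178],[305,233],[303,295],[190,248]])],1)
Q=S[(m>0)&(b["d"]>0)];e=(Q-c)@n;print("side-vs-top plane offset",np.median(e[abs(e)<10]))
im=np.hstack([cv2.resize(a["p"][110:250,165:290],None,fx=4,fy=4,interpolation=2),cv2.copyMakeBorder(cv2.resize(b["p"][170:310,180:320],(300,300)),0,260,0,0,0)])
cv2.imwrite("pics/c1.png",im[:,:,::-1]);print(im.shape)
E
```

```text
centre [641.78658646  96.72816382 106.17746885] n [-0.46407499  0.05285191  0.88421778] tilt 27.844586092555936 5542 9330
yaw by normal -6.49722675069073
((-7.12286376953125, 3.4191207885742188), (225.41893005371094, 257.5210876464844), 89.71917724609375)
side-vs-top plane offset -0.42992835123817275
(560, 800, 3)
```

View pics/c1.png

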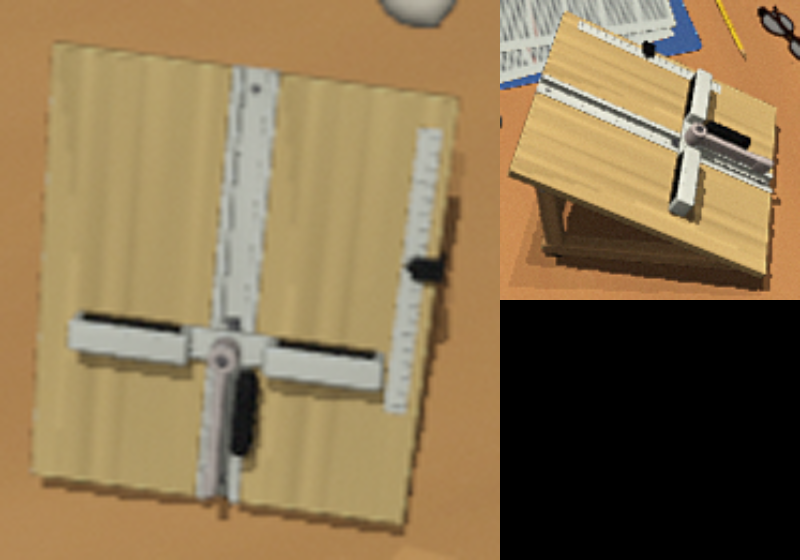

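The crop shows board corners at (53,43), (458,97), (403,528), (35,475), the hub at (221,357), the black grip at (244,412), the lever tail tip at (222,513), and the tab's point at (407,268), in crop pixels (÷4, +165/+110). Now I'll cast these onto the board.

Run:
```python
from h import *
cp=camera_params("top");K=np.array(cp["camera_matrix"]);T=np.array(cp["world_from_camera"])
c=np.array([641.79,96.73,106.18])
def cast(px,n,p0):
    d=T[:3,:3]@np.linalg.solve(K,[px[0],px[1],1]);o=T[:3,3];return o+d*((p0-o)@n)/(d@n)
full=lambda X:(165+(X[0]+.5)/4-.5,110+(X[1]+.5)/4-.5)
t=.489
def frame(yaw):
    Y=np.array([-np.sin(yaw),np.cos(yaw),0]);U=np.array([np.cos(t)*np.cos(yaw),np.cos(t)*np.sin(yaw),np.sin(t)]);return U,Y,np.cross(U,Y)
U,Y,N=frame(np.radians(-6.5))
C=[cast(full(x),N,c) for x in [(53,43),(458,97),(403,528),(35,475)]]
TL,TR,BR,BL=C
print(np.round(C,1)); print("len",[np.linalg.norm(TL-BL),np.linalg.norm(TR-BR),np.linalg.norm(TL-TR),np.linalg.norm(BL-BR)])
a=lambda v:np.degrees(np.arctan2(v[1],v[0]));h=lambda v:a(v)
for v in(TL-BL,TR-BR):print("yaw",a(v))
for v in(TL-TR,BL-BR):print("yaw",a(v)-90)
# edge-based yaw from ledge, track
ctr=sum(C)/4
yaw=np.radians(np.mean([a(TL-BL),a(TR-BR),a(TL-TR)-90,a(BL-BR)-90]));print("mean yaw",np.degrees(yaw))
U,Y,N=frame(yaw);O=ctr-145*U;print("O",O,"stand origin z",O[2]-34)
for nm,px,n in[("hub",(221,357),34),("tabpoint",(407,268),5),("gripTop",(246,371),34),("gripBot",(240,458),34),("tail",(222,513),28),("ledgeLU",(78,316),27),("ledgeRU",(382,353),27),("ledgeRL",(381,388),27),("ledgeLL",(70,347),27)]:
    w=cast(full(px),N,O+n*N)-O;print(nm,round(w@U,1),round(w@Y,1))
```

```text
[[776.5 211.1 170.5]
 [748.8 -35.6 170.7]
 [491.3  -7.1  32.9]
 [522.3 238.1  34.5]]
len [np.float64(289.6295354981808), np.float64(293.4817297773355), np.float64(248.1914273805868), np.float64(247.14687369046518)]
yaw -6.076727588836515
yaw -6.318324737921547
yaw -6.404636310687536
yaw -7.193677046645433
mean yaw -6.498341421022758
O [507.55949798 116.13719683  34.04548637] stand origin z 0.04548636828690178
hub 115.2 2.6
tabpoint 180.0 -105.6
gripTop 108.1 -13.8
gripBot 48.1 -15.1
tail 4.7 -6.2
ledgeLU 127.2 94.9
ledgeRU 129.4 -97.0
ledgeRL 105.9 -99.1
ledgeLL 105.7 98.9
```

```bash
cat >> h.py <<'E'
from scipy.spatial.transform import Rotation as Ro
t=.489;yaw=np.radians(-6.5);O=np.array([507.6,116.1,34.0])
Y=np.array([-np.sin(yaw),np.cos(yaw),0]);U=np.array([np.cos(t)*np.cos(yaw),np.cos(t)*np.sin(yaw),np.sin(t)]);N=np.cross(U,Y)
RT=Ro.from_matrix(np.stack([U,-Y,-N],1))
def cast(cam,px,n):
    cp=camera_params(cam);K=np.array(cp["camera_matrix"]);T=np.array(cp["world_from_camera"])
    d=T[:3,:3]@np.linalg.solve(K,[px[0],px[1],1]);o=T[:3,3];w=o+d*((O+n*N-o)@N)/(d@N)-O
    return np.round([w@U,w@Y],1)
def where(s):
    w=s["eef_pos"]-O;return np.round([w@U,w@Y,w@N],1),np.round((Ro.from_euler("xyz",s["tcp_rot"]).inv()*RT).as_rotvec(),4)
def go(s,u,y,n,pos=None,rot=None):
    R=Ro.from_euler("xyz",s["tcp_rot"] if rot is None else rot);p=s["eef_pos"] if pos is None else np.array(pos)
    return np.round((R.inv()*RT).as_rotvec(),3),np.round(R.inv().apply(O+u*U+y*Y+n*N-p)/1000,4)
def blob(cam,p,box,thr=50):
    x0,y0,x1,y1=box;g=p[y0:y1,x0:x1].max(2)<thr
    v,u=np.nonzero(g);return u+x0,v+y0
E
python3 - <<'E'
from h import *
from rig import sensors
a=np.load("top0.npz");b=np.load("side0.npz")
P=pts("top",a["d"])
for box in[(220,290,450,420),(420,250,460,310)]:
    x0,y0,x1,y1=box;q=P[y0:y1,x0:x1][a["d"][y0:y1,x0:x1]>0]
    q=q[(q[:,2]>-400)&(q[:,0]>20)];print("maxz",q[:,2].max(),q[q[:,2].argmax()])
q=P[(a["d"]>0)&(P[...,2]>140)&(P[...,0]<520)&(P[...,0]>60)&(P[...,1]<150)&(P[...,1]>-650)];print(len(q),q[:5])
for cam,im,box in(("top",a["p"],(262,165,282,190)),("side",b["p"],(243,185,262,200))):
    u,v=blob(cam,im,box);print(cam,len(u),u.min(),u.max(),v.min(),v.max())
    print("as u,y at n=5..: ",cast(cam,(u.mean(),v.mean()),5),cast(cam,(u.mean(),v.mean()),8), "leftmost",cast(cam,(u.min()-.5,v[u==u.min()].mean()),5))
    uy=np.array([cast(cam,(x,y),6) for x,y in zip(u,v)]);print(uy.min(0),uy.max(0))
print(go(sensors.sense(),18,-35,120))
E
```

```text
maxz 662.6023673971832 [ 235.45540563 -145.8850069   662.6023674 ]
maxz 15.988973936087405 [ 476.49873756 -434.4852665    15.98897394]
9420 [[ 244.73250623 -400.78612969  145.11006262]
 [ 244.7837331  -403.16766432  145.25792645]
 [ 245.08181777 -405.04417424  146.87844975]
 [ 246.02908615 -405.57855819  152.37264459]
 [ 246.6217114  -406.82388421  155.7520996 ]]
top 44 267 275 174 180
as u,y at n=5..:  [ 180.8 -118.2] [ 181.7 -118.3] leftmost [ 180.3 -105.8]
[ 174.1 -127.8] [ 190.1 -106.9]
side 32 247 251 189 196
as u,y at n=5..:  [ 179.7 -114.5] [ 180.5 -111.1] leftmost [ 186.6 -113. ]
[ 172.9 -125. ] [ 186.7 -100.3]
(array([-0.092,  0.484,  0.362]), array([ 0.4701, -0.5903,  0.083 ]))
```

Run:
```python
from h import *
a=np.load("top0.npz");b=np.load("side0.npz")
for cam,d in(("top",a["d"]),("side",b["d"])):
    P=pts(cam,d)[d>0]
    print(cam)
    for x in range(0,450,50):
        r=[]
        for y in range(-700,150,50):
            q=P[(P[:,0]>=x)&(P[:,0]<x+50)&(P[:,1]>=y)&(P[:,1]<y+50)&(P[:,2]>-450)]
            r.append(int(q[:,2].max()) if len(q) else -999)
        print(x,r)
```

```text
top
0 [-999, -999, -999, -999, -999, -999, -999, -999, -999, -999, -999, -999, -999, -999, -999, -999, 5]
50 [-999, -999, -999, -999, -999, -999, -999, -999, -999, -999, 4, 6, -999, -999, -999, -999, 2]
100 [-999, -999, 382, 351, -999, -999, -999, -999, -999, -999, 4, 9, 7, 6, 5, 391, 343]
150 [-999, 310, 395, 350, -999, -999, 215, 265, 275, 276, 265, 247, 214, 533, 549, 484, 352]
200 [-999, -999, -999, -999, -999, 225, 252, 274, 275, 261, 255, 662, 633, 593, 535, -90, -999]
250 [-999, -999, -999, -999, -999, -999, -75, -92, -113, -135, -152, -175, -182, -212, -41, -42, -14]
300 [-999, -999, -999, -59, -61, -214, -169, -167, -165, -166, -165, -164, -166, 2, 5, 8, 8]
350 [-999, -999, -999, -34, -34, -165, -163, -165, -166, 5, 5, 7, 7, 8, 7, 9, 6]
400 [-999, -999, -999, -23, -17, -9, 10, 8, 7, 7, 17, 18, 7, 8, 8, 6, 7]
side
0 [-999, -999, -999, -999, -999, -999, -999, -999, -999, -999, 2, 3, 377, 381, 380, 379, 76]
50 [-999, -999, -999, -999, -999, -999, -999, -999, -999, -999, 1, 13, 71, 590, 557, 436, 315]
100 [-999, 403, 417, 347, -999, -999, -999, -999, -999, -999, 0, 3, 26, 593, 598, 507, 362]
150 [347, 404, 420, 347, -999, -999, -999, -999, 271, 272, 264, 246, 211, 593, 596, 490, 360]
200 [-999, -999, -999, -999, -999, 220, 248, 269, 272, 258, 249, 562, 576, 592, 541, -98, -999]
250 [-999, -999, -999, -999, -999, -999, -71, -92, -118, -136, -162, -179, -999, -999, -45, -42, -999]
300 [-999, -999, -999, -65, -63, -222, -174, -174, -177, -999, -999, -999, -999, 0, 2, 2, 3]
350 [-999, -999, -999, -37, -39, -999, -999, -999, -999, -4, 0, 2, 3, 4, 4, 3, 3]
400 [-999, -999, -999, -24, -23, -999, 10, 4, 2, 5, 12, 15, 3, 2, 3, 3, 3]
```

Call:
{"fn": "move_arm", "kwargs": {"motion": [[0,0,0,0,0,-0.06,0],[0,0,0,0,0,-0.12,0],[0,0,0,0,0,-0.17,0],[0,0,0,0.06,-0.02,-0.17,0],[0,0,0,0.12,-0.04,-0.17,0],[0,0,0,0.18,-0.06,-0.17,0],[0,0,0,0.24,-0.08,-0.17,0],[0,0,0,0.3,-0.1,-0.17,0]]}}

```text
clock: 1.1
eef_pos: [421.3, -432.6, 401.0]
tcp_rot: [-3.141, 0.0, 0.256]
contact_force: [1.4, -0.9, 1.1]
opening: -0.001
grasp_force: 0.0
```

Run:
```python
from h import *
from rig import sensors
s=sensors.sense();print(s["eef_pos"],s["tcp_rot"],s["qpos"],go(s,18,-35,200))
```

```text
[ 421.34578482 -432.61840693  401.02599262] [-3.14135140e+00  2.12239716e-04  2.55740461e-01] [-8.01044049e-01  2.08660541e-01  1.45904236e+00 -6.65065090e-05
  1.47420418e+00  5.14018267e-01] (array([-0.09 ,  0.484,  0.362]), array([ 0.1369, -0.5045,  0.1821]))
```

Call:
{"fn": "move_arm", "kwargs": {"motion": [[-0.01,0.06,0.045,0.017,-0.06,0.02,0],[-0.02,0.12,0.09,0.034,-0.12,0.04,0],[-0.03,0.18,0.135,0.05,-0.18,0.06,0],[-0.045,0.24,0.18,0.068,-0.24,0.08,0],[-0.056,0.3,0.225,0.085,-0.3,0.1,0],[-0.068,0.36,0.27,0.1,-0.36,0.125,0],[-0.08,0.42,0.315,0.118,-0.42,0.15,0],[-0.09,0.484,0.362,0.135,-0.475,0.18,0]]}}

```text
clock: 2.1
eef_pos: [428.4, 5.9, 244.8]
tcp_rot: [3.127, -0.46, -0.095]
contact_force: [-0.1, -0.5, -0.5]
opening: 0.004
grasp_force: 0.0
```

Run:
```python
from h import *
from rig import sensors
s=sensors.sense();print(where(s),s["qpos"],go(s,18,-36,60),go(s,18,-36,9))
```

```text
(array([  40.6, -118.5,  217.2]), array([0.0062, 0.0287, 0.0168])) [ 0.08563275 -0.21399014  2.30706692 -0.16658428  0.60374473  1.87056262] (array([0.006, 0.029, 0.017]), array([-0.0167, -0.0838,  0.1573])) (array([0.006, 0.029, 0.017]), array([-0.0152, -0.0841,  0.2082]))
```

Call:
{"fn": "move_arm", "kwargs": {"motion": [[0,0,0,0,0,0,0],[0,0,0,0,0,0,0]]}}

```text
clock: 2.35
eef_pos: [429.4, 4.1, 245.6]
tcp_rot: [3.125, -0.458, -0.092]
contact_force: [0.2, -0.5, 0.3]
opening: 0.001
grasp_force: 0.0
```

Run:
```python
from h import *
from rig import sensors
s=sensors.sense();print(where(s),s["qvel"],go(s,18,-36,60),go(s,18,-36,9))
```

```text
(array([  42. , -120.1,  217.4]), array([0.007 , 0.0312, 0.0197])) [-0.03571361 -0.00104277 -0.01393738  0.00161738  0.00068822  0.00395825] (array([0.007, 0.031, 0.02 ]), array([-0.0174, -0.0856,  0.1574])) (array([0.007, 0.031, 0.02 ]), array([-0.0158, -0.086 ,  0.2084]))
```

Call:
{"fn": "move_arm", "kwargs": {"motion": [[0.004,0.016,0.01,-0.009,-0.043,0.06,0],[0.007,0.031,0.02,-0.017,-0.086,0.11,0],[0.007,0.031,0.02,-0.017,-0.086,0.15,0],[0.007,0.031,0.02,-0.017,-0.086,0.15,0],[0.007,0.031,0.02,-0.017,-0.086,0.15,0]]}}

```text
clock: 2.98
eef_pos: [488.9, 80.8, 100.6]
tcp_rot: [3.139, -0.486, -0.116]
contact_force: [-0.3, -0.3, -0.3]
opening: 0.0
grasp_force: 0.0
```

Run:
```python
from h import *
from rig import sensors,grab_frame
s=sensors.sense();print(where(s),go(s,18,-36,9))
a,_=grab_frame("top");b,_=grab_frame("side")
im=np.hstack([cv2.resize(a[100:260,160:300],(490,560)),cv2.resize(b[170:310,180:320],(310,310)).copy() if 0 else cv2.copyMakeBorder(cv2.resize(b[170:310,180:320],(310,310)),0,250,0,0,0)])
cv2.imwrite("pics/c2.png",im[:,:,::-1])
```

```text
(array([ 18.4, -37.2,  65.7]), array([ 0.0034,  0.0026, -0.0023])) (array([ 0.003,  0.003, -0.002]), array([-0.0003, -0.0014,  0.0567]))
```

View pics/c2.png

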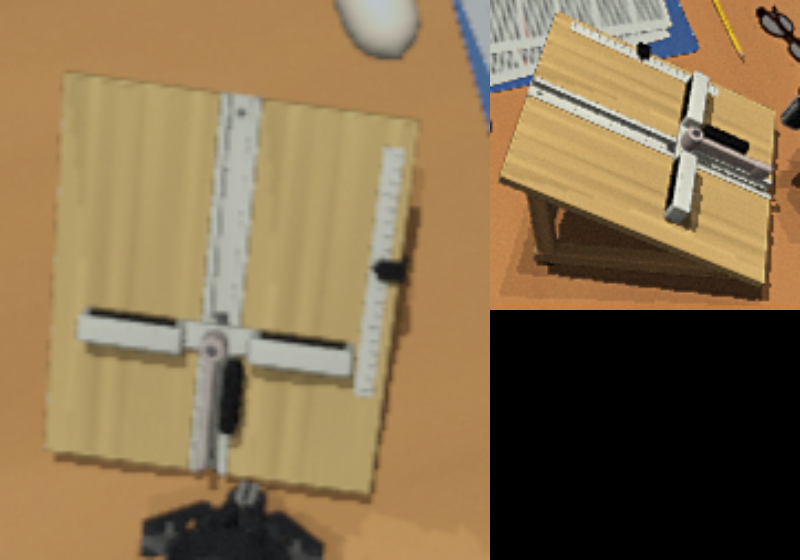

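Call:
{"fn": "move_arm", "kwargs": {"motion": [[0.003,0.003,-0.002,0,-0.001,0.03,0],[0.003,0.003,-0.002,0,-0.001,0.056,0],[0.003,0.003,-0.002,0,-0.001,0.056,0],[0.003,0.003,-0.002,0,-0.01,0.056,0],[0.003,0.003,-0.002,0,-0.02,0.056,0],[0.003,0.003,-0.002,0,-0.03,0.056,0],[0.003,0.003,-0.002,0,-0.04,0.056,0],[0.003,0.003,-0.002,0,-0.046,0.056,0]]}}

```text
clock: 4.08
eef_pos: [525.8, 124.0, 67.2]
tcp_rot: [-3.138, -0.463, -0.109]
contact_force: [-1.3, -1.5, 0.1]
opening: 0.001
grasp_force: 0.6
```

Run:
```python
from h import *
from rig import sensors
s=sensors.sense();print(where(s),go(s,18,30,9),s["contact_force"]@np.stack([U,Y,N],1))
```

```text
(array([30.7, 10. , 21.2]), array([-0.0061,  0.0257,  0.0042])) (array([-0.006,  0.026,  0.004]), array([-0.0123, -0.02  ,  0.0127])) [-0.93387154 -1.66999448  0.56066225]
```

Run:
```python
from h import *
from rig import sensors,grab_frame
s=sensors.sense();print(s["qpos"],s["qvel"])
a,_=grab_frame("top");b,_=grab_frame("side")
im=np.hstack([cv2.resize(a[100:260,160:300],(490,560)),cv2.copyMakeBorder(cv2.resize(b[170:310,180:320],(310,310)),0,250,0,0,0)])
cv2.imwrite("pics/c3.png",im[:,:,::-1])
```

```text
[ 0.35342144  0.34947501  2.25208636 -1.0384054   0.22920936  3.01633471] [ 0.09755049  0.0257546  -0.03952276  0.08275496  0.05796579  0.00103826]
```

View pics/c3.png

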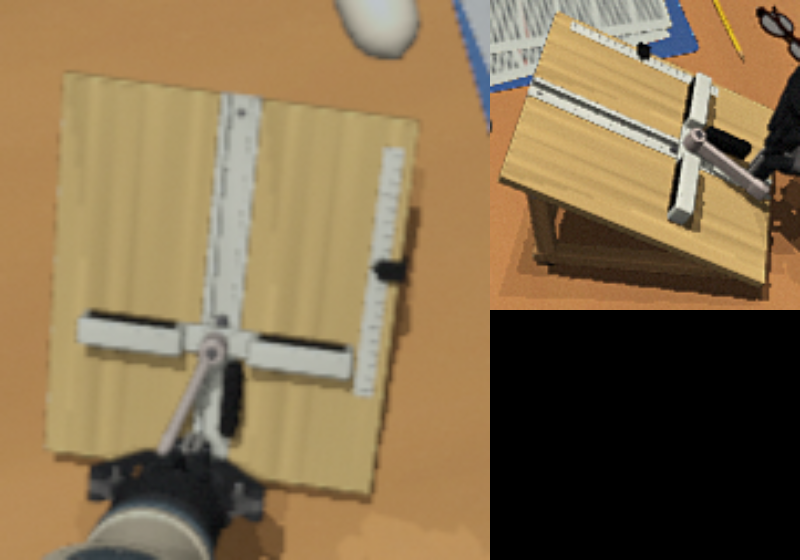

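The lever has swung out to about 0.3 rad. The top view shows its tail near (165,445). Joint 6 is at its limit, so I'll turn the tool back while finishing the push, then use the half-turned grasp.

Call:
{"fn": "move_arm", "kwargs": {"motion": [[0,0,-0.1,-0.002,-0.006,0.002,0],[0,0,-0.2,-0.004,-0.012,0.004,0],[0,0,-0.3,-0.006,-0.018,0.005,0],[0,0,-0.3,-0.008,-0.024,0.005,0],[0,0,-0.3,-0.01,-0.028,0.005,0],[0,0,-0.3,-0.01,-0.028,0.005,0]]}}

```text
clock: 4.92
eef_pos: [520.2, 148.2, 57.1]
tcp_rot: [2.994, -0.438, 0.219]
contact_force: [-2.1, -13.9, -0.6]
opening: 0.002
grasp_force: 5.9
```

Run:
```python
from h import *
from rig import sensors,grab_frame
s=sensors.sense();print(where(s),s["qpos"],s["contact_force"]@np.stack([U,Y,N],1))
a,_=grab_frame("top")
im=cv2.resize(a[100:260,160:300],(490,560))
cv2.imwrite("pics/c4.png",im[:,:,::-1])
```

```text
(array([18.7, 33.3, 16.2]), array([-0.0021,  0.0284,  0.3005])) [ 0.41951608  0.37777362  2.24329948 -1.10596757  0.25763432  2.84905538] [ -0.7404105  -14.06786388  -0.28556842]
```

View pics/c4.png

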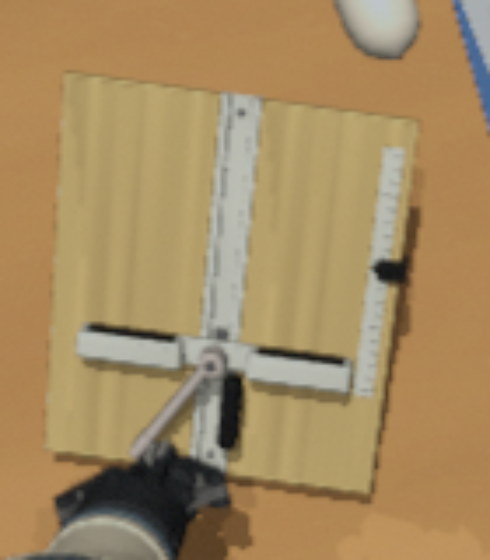

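Top view: the lever is fully open with its tail at (138,450), and the ledge is at the bottom stop with the hub at (211,364). Next I back off and make the half turn.

Call:
{"fn": "move_arm", "kwargs": {"motion": [[0,0,0,0,0.006,0,0],[0,0,0,0,0.008,-0.05,0],[0,0,-0.18,0,0.008,-0.1,0.06],[0,0,-0.36,0,0.008,-0.12,0.075],[0,0,-0.54,0,0.008,-0.12,0.075],[0,0,-0.72,0,0.008,-0.12,0.075],[0,0,-0.9,0,0.008,-0.12,0.075],[0,0,-1.08,0,0.008,-0.12,0.075]]}}

```text
clock: 5.98
eef_pos: [470.5, 149.6, 167.1]
tcp_rot: [2.686, -0.094, 1.283]
contact_force: [-0.4, 0.6, -0.4]
opening: 0.876
grasp_force: 0.0
```

Call:
{"fn": "move_arm", "kwargs": {"motion": [[0,0,-0.18,0,0,0,0.075],[0,0,-0.36,0,0,0,0.075],[0,0,-0.54,0,0,0,0.075],[0,0,-0.72,0,0,0,0.075],[0,0,-0.9,0,0,0,0.075],[0,0,-1.08,0,0,0,0.075],[0,0,-1.26,0,0,0,0.075],[0,0,-1.44,0,0,0,0.075]]}}

```text
clock: 6.98
eef_pos: [470.5, 149.6, 167.0]
tcp_rot: [2.975, 0.436, 2.664]
contact_force: [-0.1, -0.0, 0.3]
opening: 0.876
grasp_force: 0.0
```

```bash
sed -i 's/^RT=.*/RT=Ro.from_matrix(np.stack([-U,Y,-N],1))/' h.py
python3 - <<'E'
from h import *
from rig import sensors,grab_frame
s=sensors.sense();print(where(s),s["qpos"],go(s,62,-8,80),s["opening"])
a,_=grab_frame("top")
u,v=blob("top",a,(262,165,282,190));print("tab",len(u),u.mean(),v.mean())
E
```

```text
(array([ 26.6,  29.1, 136.5]), array([ 0.0026, -0.0255, -0.3289])) [ 0.47395657  0.07886362  2.26448476 -0.57126386  0.46538787 -0.18444648] (array([ 0.003, -0.026, -0.329]), array([-0.0469, -0.0236,  0.0554])) 0.8755814992757475
tab 44 271.4318181818182 176.97727272727272
```

Call:
{"fn": "move_arm", "kwargs": {"motion": [[0.001,-0.013,-0.15,-0.022,-0.012,0.02,0.085],[0.003,-0.026,-0.329,-0.045,-0.024,0.045,0.085],[0.003,-0.026,-0.329,-0.045,-0.024,0.055,0.085],[0.003,-0.026,-0.329,-0.045,-0.024,0.055,0.085],[0.003,-0.026,-0.329,-0.045,-0.024,0.055,0.085]]}}

```text
clock: 7.65
eef_pos: [521.4, 106.4, 133.2]
tcp_rot: [3.14, 0.489, 3.022]
contact_force: [0.4, 0.4, -0.3]
opening: 0.998
grasp_force: 0.0
```

Run:
```python
from h import *
from rig import sensors,grab_frame
s=sensors.sense();print(where(s),s["qpos"],go(s,70,-8,6),s["opening"])
```

```text
(array([59.6, -8.1, 80.6]), array([-0.0011, -0.    , -0.0058])) [ 0.32903116  0.19284415  2.24898496 -0.69136044  0.32259301 -0.50324673] (array([-0.001, -0.   , -0.006]), array([-0.0104,  0.0002,  0.0746])) 0.9981388878887357
```

Call:
{"fn": "move_arm", "kwargs": {"motion": [[0,0,-0.003,-0.005,0,0.025,0.085],[0,0,-0.006,-0.01,0,0.05,0.085],[0,0,-0.006,-0.01,0,0.065,0.085],[0,0,-0.006,-0.01,0,0.074,0.085],[0,0,-0.006,-0.01,0,0.074,0.085]]}}

```text
clock: 8.28
eef_pos: [564.7, 101.4, 72.3]
tcp_rot: [-3.139, 0.489, 3.03]
contact_force: [-0.7, 0.2, 0.9]
opening: 0.994
grasp_force: 0.0
```

Run:
```python
from h import *
from rig import sensors,grab_frame
s=sensors.sense();print(where(s),s["qpos"],s["contact_force"]@np.stack([U,Y,N],1))
a,_=grab_frame("top");b,_=grab_frame("side")
im=np.hstack([cv2.resize(a[100:260,160:300],(490,560)),cv2.copyMakeBorder(cv2.resize(b[170:310,180:320],(310,310)),0,250,0,0,0)])
cv2.imwrite("pics/c5.png",im[:,:,::-1])
```

```text
(array([69.5, -8.1,  6.4]), array([-0.0013, -0.0003,  0.0017])) [ 0.28476629  0.37157159  2.20327417 -1.03263128  0.21506049 -0.19440674] [-0.23832639  0.11523392  1.12788723]
```

View pics/c5.png

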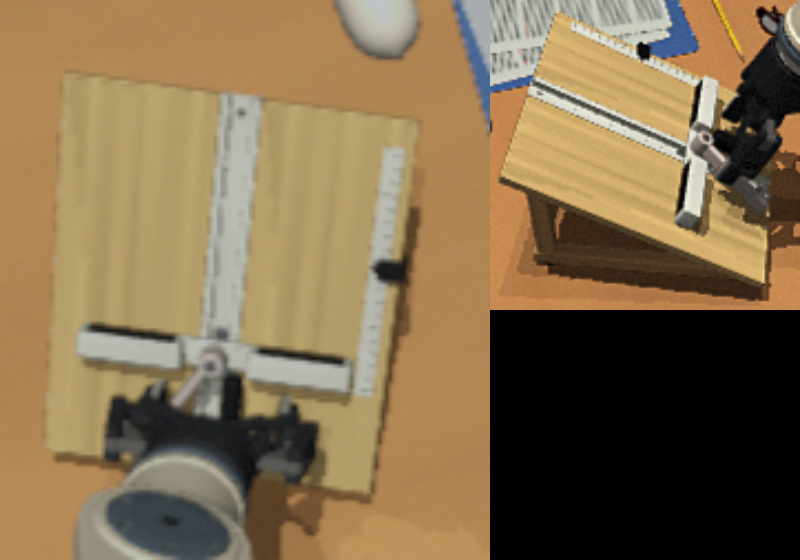

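```bash
cat >> h.py <<'E'
def proj(cam,u,y,n):
    cp=camera_params(cam);K=np.array(cp["camera_matrix"]);T=np.linalg.inv(np.array(cp["world_from_camera"]))
    w=(O[:,None]+U[:,None]*u+Y[:,None]*y+N[:,None]*n);c=T[:3,:3]@w+T[:3,3:];p=K@c;return p[0]/p[2],p[1]/p[2]
def ledge(a,ys):  # white top-face extent along u, n=27
    us=np.arange(80,260,.5);L=np.zeros(len(us))
    for y in ys:
        x,v=proj("top",us,np.full(len(us),float(y)),27.)
        m=cv2.remap(a.astype(np.float32),np.float32(x)[None],np.float32(v)[None],1)[0]
        L+=m[:,2]/len(ys)   # blue: white vs wood
    return us,L
def q_est(a,ys=range(-92,-55,3)):
    us,L=ledge(a,ys);h=(L.max()+np.median(L))/2
    i=L.argmax();j=i
    while L[j]>h:j-=1
    k=i
    while L[k]>h:k+=1
    return us[j],us[k],(us[j]+us[k])/2-101
E
python3 - <<'E'
from h import *
from rig import grab_frame
a,_=grab_frame("top");print(q_est(a),q_est(a,range(55,92,3)));print(q_est(np.load("top0.npz")["p"]))
E
```

```text
(np.float64(92.5), np.float64(111.5), np.float64(1.0)) (np.float64(93.0), np.float64(112.0), np.float64(1.5))
(np.float64(105.0), np.float64(123.5), np.float64(13.25))
```

Call:
{"fn": "move_arm", "kwargs": {"motion": [[0,0,0.001,-0.005,0,0,0.072],[0,0,0.001,-0.01,0,0,0.072],[0,0,0.001,-0.015,0,0,0.072],[0,0,0.001,-0.02,0,0,0.072],[0,0,0.001,-0.02,0,0,0.072]]}}

```text
clock: 9.05
eef_pos: [582.3, 99.3, 82.3]
tcp_rot: [-3.14, 0.489, 3.029]
contact_force: [-1.8, 0.4, -0.0]
opening: 0.84
grasp_force: 0.6
```

Run:
```python
from h import *
from rig import grab_frame,sensors
s=sensors.sense();a,_=grab_frame("top");print(q_est(a),q_est(a,range(55,92,3)),where(s),s["contact_force"]@np.stack([U,Y,N],1),s["opening"],s["qpos"])
```

```text
(np.float64(103.5), np.float64(122.0), np.float64(11.75)) (np.float64(104.0), np.float64(122.5), np.float64(12.25)) (array([89.9, -8.2,  6.9]), array([-0.0011,  0.0005,  0.0005])) [-1.59375919  0.171234    0.81307143] 0.8396535924353602 [ 0.26891916  0.36796407  2.16632925 -0.88045906  0.23093809 -0.36294707]
```

Call:
{"fn": "move_arm", "kwargs": {"motion": [[0,0,0,-0.007,0,0,0.072],[0,0,0,-0.014,0,0,0.072],[0,0,0,-0.021,0,0,0.072],[0,0,0,-0.028,0,0,0.072],[0,0,0,-0.035,0,0,0.072],[0,0,0,-0.042,0,0,0.072],[0,0,0,-0.05,0,0,0.072],[0,0,0,-0.05,0,0,0.072]]}}

```text
clock: 10.1
eef_pos: [626.1, 94.1, 105.4]
tcp_rot: [-3.14, 0.489, 3.029]
contact_force: [-1.1, 1.1, 0.2]
opening: 0.849
grasp_force: 0.6
```

```bash
cat > chk.py <<'E'
from h import *
from rig import grab_frame,sensors
import sys
s=sensors.sense();a,_=grab_frame("top");print(s["clock"],q_est(a),q_est(a,range(55,92,3)),where(s),s["contact_force"]@np.stack([U,Y,N],1),s["opening"],s["grasp_force"],s["qpos"])
u,v=blob("top",a,(262,165,282,190));print("tab px",len(u),u.mean(),v.mean(),cast("top",(u.mean(),v.mean()),5),cast("top",(u.min()-.5,v[u==u.min()].mean()),5))
if len(sys.argv)>1:
    cv2.imwrite("pics/%s.png"%sys.argv[1],cv2.resize(a[120:220,185:295],None,fx=5.4,fy=5.4,interpolation=2)[:,:,::-1])
E
python3 chk.py c6
```

```text
10.1 (np.float64(153.5), np.float64(172.0), np.float64(61.75)) (np.float64(154.0), np.float64(172.5), np.float64(62.25)) (array([139.7,  -8.5,   6.5]), array([-0.0017, -0.    ,  0.0005])) [-0.93840835  1.00696629  0.76247915] 0.8487425522636008 0.6391657143831253 [ 0.23438257  0.37068484  2.07036716 -0.60877886  0.28663769 -0.67204813]
tab px 44 271.4318181818182 176.97727272727272 [ 180.8 -118.2] [ 180.3 -105.8]
```

View pics/c6.png

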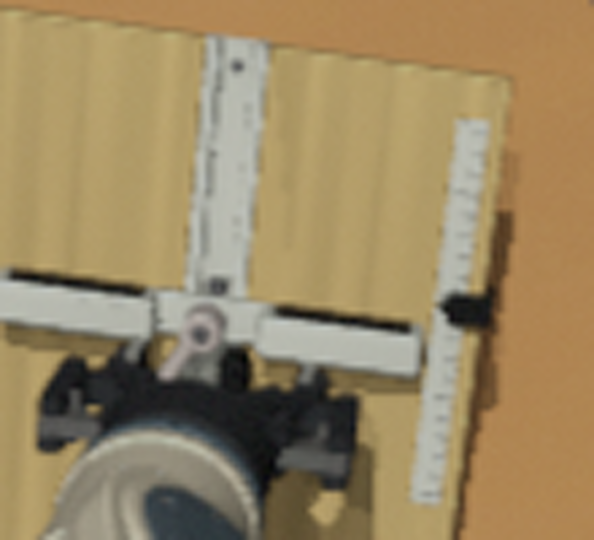

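Run:
```python
from h import *
from rig import grab_frame
a,_=grab_frame("top")
us=np.arange(150,200,1.)
def prof(ys,n):
    return sum(cv2.remap(a.astype(np.float32),*[np.float32(k)[None] for k in proj("top",us,np.full(len(us),float(y)),n)],1)[0].mean(1) for y in ys)/len(ys)
A=prof(range(-92,-60,4),3.);B=prof(range(-122,-111,2),5.);C=prof([-107,-108,-109],5.)
for r in zip(us,A,B,C):print(*np.round(r).astype(int),end=" | ")
```

```text
150 178 153 179 | 151 178 152 179 | 152 178 152 178 | 153 178 153 178 | 154 178 152 177 | 155 178 149 175 | 156 179 146 176 | 157 179 149 178 | 158 180 153 180 | 159 181 155 180 | 160 181 156 180 | 161 179 157 179 | 162 173 157 179 | 163 151 156 178 | 164 116 156 177 | 165 78 155 175 | 166 53 153 173 | 167 43 150 175 | 168 51 146 177 | 169 70 136 177 | 170 91 120 174 | 171 112 99 170 | 172 130 78 159 | 173 141 60 143 | 174 144 44 125 | 175 144 32 116 | 176 144 26 107 | 177 144 24 89 | 178 144 23 64 | 179 144 24 40 | 180 144 25 34 | 181 144 25 34 | 182 144 25 37 | 183 144 25 48 | 184 144 27 58 | 185 144 30 70 | 186 144 39 90 | 187 144 59 110 | 188 144 82 129 | 189 144 106 149 | 190 144 129 168 | 191 144 148 172 | 192 145 152 176 | 193 145 152 178 | 194 144 149 178 | 195 144 147 178 | 196 145 145 178 | 197 145 149 179 | 198 145 154 180 | 199 145 157 180 |
```

Call:
{"fn": "move_arm", "kwargs": {"motion": [[0,0,0,-0.003,0,0,0.072],[0,0,0,-0.006,0,0,0.072],[0,0,0,-0.0095,0,0,0.072],[0,0,0,-0.0095,0,0,0.072]]}}

```text
clock: 10.7
eef_pos: [635.0, 93.2, 109.9]
tcp_rot: [-3.14, 0.489, 3.029]
contact_force: [-1.2, -0.6, 0.9]
opening: 0.841
grasp_force: 0.7
```

```bash
python3 chk.py
python3 - <<'E'
from h import *
from rig import grab_frame
a,_=grab_frame("top");b,_=grab_frame("side")
A=cv2.resize(a[160:200,225:285],(480,320),interpolation=2);B=cv2.resize(b[170:240,220:300],(320,280),interpolation=2)
im=np.zeros((320,800,3),np.uint8);im[:,:480]=A;im[:280,480:]=B
# overlay: line u=const at n=5 through y -60..-112 for the ledge (white) 
cv2.imwrite("pics/c7.png",im[:,:,::-1])
E
```

```text
10.7 (np.float64(163.0), np.float64(182.0), np.float64(71.5)) (np.float64(164.0), np.float64(182.5), np.float64(72.25)) (array([149.6,  -8.3,   6.3]), array([-0.0013,  0.0003,  0.0008])) [-0.54523199 -0.70327168  1.28877997] 0.8405944621159671 0.6611898355185986 [ 0.22831689  0.37267128  2.0509382  -0.5704359   0.29844271 -0.71725376]
tab px 44 271.4318181818182 176.97727272727272 [ 180.8 -118.2] [ 180.3 -105.8]
```

View pics/c7.png

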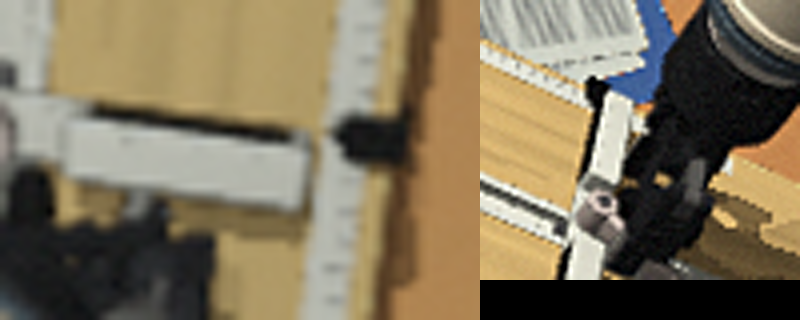

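The black foot edge of the ledge's upper face, extended to x=335, sits at row 135. The tab's point is at (335,133), so they are level within 1 mm. Now I squeeze the lever shut.

Call:
{"fn": "move_arm", "kwargs": {"motion": [[0,0,0,-0.0005,0,0,0.072],[0,0,0,-0.0005,0,0,0.072],[0,0,0,-0.0005,0,0,0.066],[0,0,0,-0.0005,0,0,0.06],[0,0,0,-0.0005,0,0,0.055],[0,0,0,-0.0005,0,0,0.05],[0,0,0,-0.0005,0,0,0.046],[0,0,0,-0.0005,0,0,0.042]], "grip_force": 40}}

```text
clock: 11.85
eef_pos: [634.8, 93.3, 109.8]
tcp_rot: [-3.14, 0.489, 3.029]
contact_force: [-4.3, 3.7, 1.3]
opening: 0.492
grasp_force: 2.5
```

```bash
python3 chk.py
```

```text
11.85 (np.float64(163.0), np.float64(182.0), np.float64(71.5)) (np.float64(163.5), np.float64(182.0), np.float64(71.75)) (array([149.4,  -8.3,   6.3]), array([-0.0014, -0.0004,  0.0011])) [-3.55779219  3.19018232  3.31142658] 0.49208829278794747 2.5098707852885127 [ 0.22843231  0.37268365  2.05080733 -0.56862291  0.29907692 -0.71920063]
tab px 44 271.4318181818182 176.97727272727272 [ 180.8 -118.2] [ 180.3 -105.8]
```

Call:
{"fn": "move_arm", "kwargs": {"motion": [[0,0,0,-0.0005,0,0,0.038],[0,0,0,-0.0005,0,0,0.034],[0,0,0,-0.0005,0,0,0.03],[0,0,0,-0.0005,0,0,0.026],[0,0,0,-0.0005,0,0,0.02],[0,0,0,-0.0005,0,0,0.015],[0,0,0,-0.0005,0,0,0.015],[0,0,0,-0.0005,0,0,0.015]], "grip_force": 40}}

```text
clock: 12.9
eef_pos: [635.2, 94.8, 110.3]
tcp_rot: [3.141, 0.49, 3.03]
contact_force: [-9.7, 13.3, 6.1]
opening: 0.314
grasp_force: 41.0
```

```bash
python3 chk.py c8
```

```text
12.9 (np.float64(163.0), np.float64(182.0), np.float64(71.5)) (np.float64(164.0), np.float64(182.5), np.float64(72.25)) (array([149.9,  -6.7,   6.6]), array([0.0011, 0.0005, 0.0013])) [-6.96877259 12.08307197 10.61141374] 0.3137414388096207 41.02937705538352 [ 0.22985542  0.37233182  2.05023192 -0.56540954  0.29794979 -0.72128294]
tab px 44 271.4318181818182 176.97727272727272 [ 180.8 -118.2] [ 180.3 -105.8]
```

View pics/c8.png

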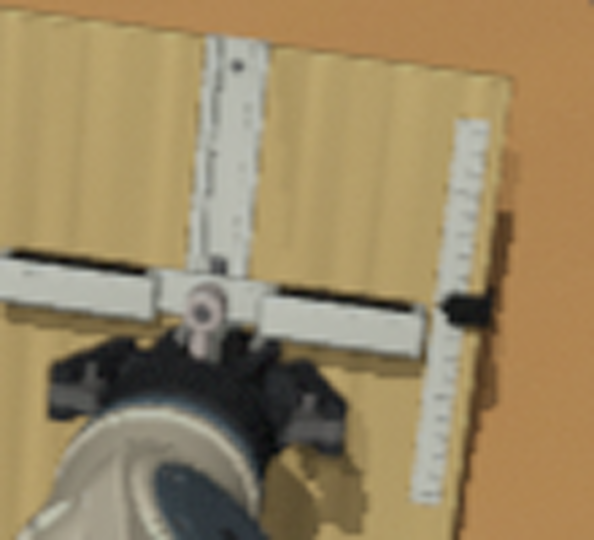

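The lever is parallel to the grip and the opening of 26.8 mm matches the pair's width. The ledge's foot edge, right end about (420,305), is level with the tab's point at (441,308). I'll hold briefly and hand in.

Call:
{"fn": "move_arm", "kwargs": {"motion": [[0,0,0,0,0,0,0.015],[0,0,0,0,0,0,0.015],[0,0,0,0,0,0,0.015],[0,0,0,0,0,0,0.015]], "grip_force": 40}}

```text
clock: 13.45
eef_pos: [635.2, 94.8, 110.3]
tcp_rot: [3.141, 0.49, 3.03]
contact_force: [-9.7, 12.8, 5.3]
opening: 0.318
grasp_force: 41.0
```

```bash
python3 chk.py; python3 -c "
from rig import order
print(order.sign_off())"
```

```text
13.45 (np.float64(163.0), np.float64(182.0), np.float64(71.5)) (np.float64(164.0), np.float64(182.5), np.float64(72.25)) (array([149.9,  -6.7,   6.6]), array([0.001 , 0.0005, 0.0013])) [-7.25514611 11.57674266  9.85912769] 0.31777082415136776 41.029454075032845 [ 0.2298229   0.37232234  2.05022075 -0.56543211  0.29795936 -0.72131959]
tab px 44 271.4318181818182 176.97727272727272 [ 180.8 -118.2] [ 180.3 -105.8]
the job is handed in; nothing more can be done
None
```

I handed the job in at about 13.5 s with the ledge level with the tab's point to about 1 mm by camera, the lever squeezed shut against the grip at about 41 N, and the tab unmoved in the pictures; the hand-in returned no verdict.

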